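# Lock the last leg onto a monitor riser with its cam

### The job

Finish the monitor riser that lies upside down on the desk: push the loose leg up to the board so that its stud and dowels go in, then turn the thumb-turn cam beside that edge clockwise until it has drawn the leg tight, with the joint closed and the cam firm. Stop as soon as it is firm, without forcing the fitting or ramming the joint; keep the leg upright, leave the other things where they are, and let go.

Things in the scene. Friction and masses are not known exactly. Their poses are not given: they have to be found in the camera images.
- riser: White monitor riser lying upside down, fixed on the desk: a board 220 x 360 mm, 32 mm thick, its far leg (22 mm thick, 78 mm high) already on. Origin: middle of the free edge, at desk level. +y runs from this edge along the board to the fitted leg, x along the edge, z up. 304 mm from the edge is a like cam, already locked: leave it.
- edge_mid (a point): Mouth of the stud hole, in the middle of the board's free edge, 16 mm above the desk; axes as the riser. The hole is 12 mm wide, 21 mm high and leads to the open cam. At the same height, 75 mm to either side along the edge, are the dowel holes, 10.6 mm wide and 30 mm deep.
- bore (a point): Nominal centre, at the board's top (32 mm above the desk), of the open cam's bore, 56 mm in from the free edge; the cam's true axis lies up to 2 mm nearer to or farther from the edge. The cam is a steel drum of 41 mm with a grey thumb-turn bar on it: 36 long, 11 thick, 22 mm high (32 to 54 mm above the desk).
- cam (a joint): Turn of the open cam, rad, growing clockwise from above; starts within 0.15 of 0. At 0 its mouth faces the edge, ready for the stud, and the bar lies along riser x. From about 0.7 it draws the stud in, 3.2 mm per rad, if the gap left is under 3 mm. It turns freely until the joint shuts, at 1.6 to 2.9, then firms within 0.3 rad. Firm is 0.4 to 0.6 N m; 0.8 can break it. It stays as left.
- leg: Loose white leg panel standing on the desk: 220 long (its x), 22 thick (its y), 78 mm high, about 0.4 kg; its top edge is free to grip between black feet at x = +-85 mm. Origin: centre of its underside, z up. Home: flat against the riser's free edge, axes parallel, origin at riser x = 0, y = -11 mm; slid along the desk, its heights match the holes.
- stud_head (a point): Centre of the head of the leg's steel stud, which stands out 51 mm from the middle of the leg's +y face, 16 mm above the desk: shank 6.5 mm thick, head an upright cylindrical crossbar 8 mm thick and 18 mm high. Two round-ended wooden dowels, 8 mm thick and 22 mm long, stand out at the same height at leg x = +-75 mm.
- parts_tray: Grey tray of spare dowels and studs, 90 x 70 x 22 mm, on the board; leave it. Origin: centre of underside.
- mallet: Rubber mallet lying on the board, handle along its x, about 190 mm long, 34 mm high; leave it.
- mouse: Black computer mouse, 105 x 60 x 30 mm; leave it.
- notes: Block of yellow notes, 76 x 76 x 30 mm; leave it.
- mug: White mug, 80 mm wide, 92 mm high; leave it.
- gel: White bottle, 52 mm wide, 130 mm high; leave it.
- dowel_box: Small cardboard box, 80 x 55 x 28 mm; leave it.
Things that resemble listed ones, but are neither listed nor needed, are in the scene too. Several things look just like the leg: the one meant starts nearest to the robot's base.

How it is judged:
On the way:
1. the stud's head is inside the open cam (y of leg in the frame of riser above -0.017 m and value of joint cam below 0.6 rad), for 0.1 s.
At the end, for the whole second after the job is handed in: The leg stands upright against the board's edge, gap under 1.5 mm, square within 0.025 rad, at rest; the cam is turned past 1.3 rad and alone holds the stud with over 28 N; released (y of leg in the frame of riser above -0.0125 m and angle between the y axis of leg and the y axis of riser, either way round below 0.025 rad and angle between leg's own z axis and vertical below 0.05 rad and value of joint cam above 1.3 rad and contact force between cam and leg above 28 N and linear speed of leg below 0.01 m/s); the robot touches nothing.
It fails at once if the cam is forced and the fitting breaks (contact force between cam and leg above 100 N).
It fails at once if the leg is rammed against the board (contact force between leg and riser above 120 N).
It fails at once if the leg is tipped (angle between leg's own z axis and vertical above 0.35 rad).
It fails at once if a bystander is disturbed (distance of any of parts_tray, mallet, mouse, notes, mug, gel, dowel_box from where it was at the start of the episode above 0.02 m).
It also fails if it takes over 70 s, if anything falls off the work surface, if the arm or the gripper's body presses on something with over 40 N, if the wrist force passes 120 N, or if a joint passes its speed limit or range.

### The arm

A 6-joint arm with a two-finger parallel gripper is mounted at the origin on the work surface. World frame = base frame: x ahead of the robot, y to its left, z up, the work surface at z = 0. Lengths are in m, angles in rad, forces in N, time in s.
With the tool pointing down it reaches from about 0.3 to 0.775 m from the base axis. Payload 14.6 kg.
Tool frame: the origin (TCP) lies at the very end of the fingers, on their centre line; the grasp point (between the pads) lies 19 mm behind it; z points along the fingers, y is the line along which they close (so a half turn about z gives the same grasp; the last joint's range is limited). The gripper opens to 94 mm and grips with 3 to 60 N. Pads are 16 mm wide; open, the fingers measure 119 mm over their backs; the gripper's body (75 mm by 177 mm) begins 78 mm behind the grasp point.
Start: joints at [1.075, 0.3, 1.521, -0, 1.321, -0.067], TCP at [0.229, 0.5, 0.205] pointing down, gripper open.
Joint ranges: [-3.03, 3.03], [-0.79, 2.21], [0.23, 2.52], [-1.04, 4.18], [0, 3.07], [-2.55, 2.55]. Speed limits (rad/s): [2.22, 2.22, 2.57, 3.14, 3.14, 3.14].

### API

Orientations are given as [roll, pitch, yaw] about the fixed x, y, z axes, in that order (R = Rz(yaw) Ry(pitch) Rx(roll)).
In Python, from station import ctrl gives the robot as it stands.
- The arm moves only by the shell command python3 -m pendant 'ROWS' [OPENING] [FORCE]. ROWS is JSON, a list of rows, each a list of 2 entries, a list of its own where there are three numbers: the shift along the world's x, y, z in cm, then the turn about the world's z in rad. A call has 1 to 20 rows; each row shifts and turns the commanded pose from where the row before left it; what a row does not reach is not made up. A row lasts 1/12 s, in which the tool goes at most 41.7 mm and 7.16 degrees, less where a joint would pass 70% of its speed; a pose out of reach is approached as far as the arm can. A call is refused whole if a number of a shift passes 4.17 or a number of a turn 0.125, either way. A call with a gripper value outside its range is refused whole. OPENING is the opening, from 0 (shut) to 1 (fully open), set as the call begins (- or left out, the last holds). The fingers move at their own pace and stop on an object; FORCE is the grip in N (left out, the last holds). Time passes only in rows, so rows that do not move let the fingers close. It gives the time, the measured TCP pose, the force, the opening and the grip force at its end, in the units of the state.
- ctrl.get_obs(): the state, without advancing time (a new reading comes with each control period).
- ctrl.camera(name): name is "scene" or "top" or "wrist"; returns a dict with "color" (420x560x3 uint8, red, green, blue), "intrinsics" (3x3 intrinsics, pixels), "camera_from_world" (4x4, takes a point from world to camera coordinates). Camera axes: x right, y down, z forward; pixel columns grow to the right and rows downward; lengths in m; the calibration is good to about 2 mm. The wrist camera is an equidistant fisheye: a pixel r from the principal point sees the ray r / f radians off the axis. A picture is of the moment at which its call begins. There is no depth.
- ctrl.hand_in(): hands the job in; it is judged then, once.
The state is a dict: "time_s": time; "qpos": joint angles; "joint_vel": joint speeds; "tau": joint torques, N m; "ee_pos": TCP position; "eef_rot": TCP orientation; "force": force on the tool from outside, world axes, zero at the start; "moment": the same for the moment, N m; "grip_width": finger opening in m; "grip_force": force on a finger pad.
Only numpy, scipy, OpenCV 4.12 (cv2) and the standard library are available. Lean on these libraries where they do the work, as an engineer would, in place of code of your own. Each camera call takes 0.05 s, during which the arm holds its last target. There are 200 camera calls.

## Working session

There is one attempt and no reset: what is moved stays moved. The work goes in short steps, Python scripts to look and compute and a shell command to move; the robot and the scene stay as the last step left them, time stands still between calls to the robot, and variables do not carry over. Pictures are saved under pics/ and viewed, at most 10 in all, crops included, and the job is handed in when it is done.

```bash
mkdir -p pics; cat > h.py <<'E'
import numpy as np, cv2
from station import ctrl
def cam(n,f=None):
    c=ctrl.camera(n)
    if f: cv2.imwrite('pics/'+f,cv2.cvtColor(c['color'],cv2.COLOR_RGB2BGR))
    return c
def ray(c,uv,z):
    K=np.array(c['intrinsics']);T=np.array(c['camera_from_world'])
    d=np.linalg.inv(K)@[uv[0],uv[1],1]
    if c.get('fish'):
        r=np.hypot(d[0],d[1]); d=np.array([d[0]/r*np.sin(r),d[1]/r*np.sin(r),np.cos(r)])
    R=T[:3,:3];o=-R.T@T[:3,3];d=R.T@d
    return o+d*(z-o[2])/d[2]
def proj(c,p):
    K=np.array(c['intrinsics']);T=np.array(c['camera_from_world'])
    q=T[:3,:3]@p+T[:3,3]
    if c.get('fish'):
        r=np.hypot(q[0],q[1]);t=np.arctan2(r,q[2]); q=np.array([q[0]/r*t,q[1]/r*t,1])
    u=K@(q/q[2]);return u[:2]
E
python3 - <<'E'
from h import *
a=cam('top');b=cam('scene')
im=np.hstack([a['color'],b['color']])
cv2.imwrite('pics/top.png',a['color'][:,:,::-1]);cv2.imwrite('pics/scene.png',b['color'][:,:,::-1])
np.set_printoptions(precision=4,suppress=True)
for c in(a,b):print(c['intrinsics'],c['camera_from_world'])
o=ctrl.get_obs();print(o['ee_pos'],o['eef_rot'],o['grip_width'],o['time_s'])
E
```

```text
[[406.5131   0.     274.5869]
 [  0.     406.5131 211.8757]
 [  0.       0.       1.    ]] [[-0.0281 -0.9996  0.0009 -0.0498]
 [-0.9932  0.0278 -0.1134  0.5966]
 [ 0.1133 -0.0041 -0.9936  0.9631]
 [ 0.      0.      0.      1.    ]]
[[411.1152   0.     290.1975]
 [  0.     411.1152 207.4918]
 [  0.       0.       1.    ]] [[-0.407   0.9133  0.0122  0.3006]
 [ 0.7569  0.3447 -0.5552 -0.3756]
 [-0.5113 -0.2168 -0.8316  1.4904]
 [ 0.      0.      0.      1.    ]]
[0.2286 0.5    0.205 ] [-3.1407 -0.0001  2.7128] 0.09428590282340933 0.1
```

View pics/top.png

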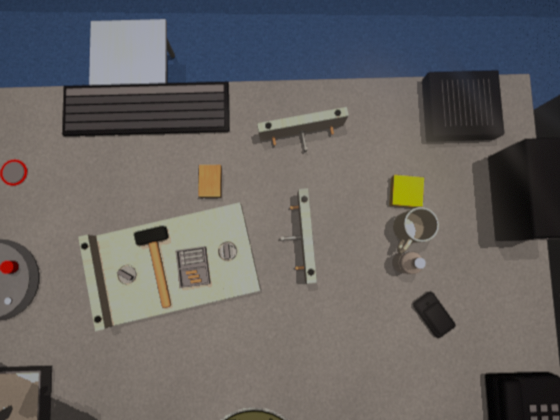

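View pics/scene.png

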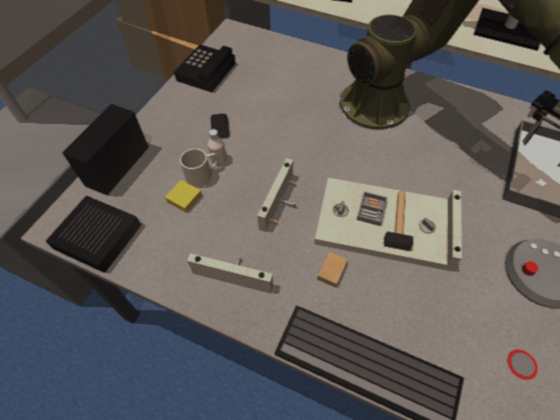

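The top view shows two leg lookalikes, at (307,236) and (303,122), and the fitted leg at (93,285). The one nearest the base (bottom of the picture) is (307,236). Its stud points left towards the riser's free edge, about (242,206)-(259,290). The open cam is at (228,251) and the locked cam at (126,274).

```bash
python3 - <<'E'
from h import *
np.set_printoptions(precision=4,suppress=True)
a=cam('top');b=cam('scene')
cv2.imwrite('pics/crop.png',cv2.resize(a['color'][170:320,190:340],None,fx=4,fy=4,interpolation=cv2.INTER_CUBIC)[:,:,::-1])
def foot(c,u,v,w=7):
    g=c['color'].sum(2).astype(float)[v-w:v+w+1,u-w:u+w+1]
    m=(g<180).astype(np.uint8);n,l,s,ce=cv2.connectedComponentsWithStats(m)
    k=min(range(1,n),key=lambda i:np.hypot(*(ce[i]-w))-.05*s[i,4]);return ce[k]+[u-w,v-w],s[k,4]
def tri(p,q):
    A=[]
    for c,x in((a,p),(b,q)):
        P=c['intrinsics']@c['camera_from_world'][:3];A+= [x[0]*P[2]-P[0],x[1]*P[2]-P[1]]
    X=np.linalg.svd(np.array(A))[2][-1];return X[:3]/X[3]
for p,q in(((304,198),(264,209)),((311,271),(289,165))):
    fp,n=foot(a,*p);fq,m=foot(b,*q);print(fp,n,fq,m,tri(fp,fq),ray(a,fp,.08))
# riser mask in top
im=a['color'].astype(int);hsv=cv2.cvtColor(a['color'],cv2.COLOR_RGB2HSV)
m=((hsv[...,2]>165)&(hsv[...,1]<70)).astype(np.uint8)
n,l,s,ce=cv2.connectedComponentsWithStats(m);k=l[220,215];print(s[k])
M=(l==k)
def fit(pts):
    P=np.array([ray(a,p,.032)[:2] for p in pts]);vx,vy,x,y=cv2.fitLine(P.astype(np.float32),cv2.DIST_HUBER,0,.001,.001).ravel();return P,np.array([x,y]),np.array([vx,vy])
e=[(np.where(M[v])[0].max()+.5,v) for v in range(212,284)]
P,c0,d0=fit(e);print('edge',c0,d0)
t=[(u,np.where(M[:,u])[0].min()-.5) for u in range(170,238)];P,c1,d1=fit(t);print('far side',c1,d1)
t=[(u,np.where(M[:,u])[0].max()+.5) for u in range(170,250)];P,c2,d2=fit(t);print('near side',c2,d2)
X=lambda c,d:c0+d0*np.linalg.solve(np.array([d0,-d]).T,c-c0)[0]
A,B=X(c1,d1),X(c2,d2);print('corners',A,B,np.linalg.norm(A-B),'mid',(A+B)/2)
print('cam',ray(a,(228,251),.043))
E
```

```text
[303.3333 199.6667] 3 [264. 209.] 9 [ 0.6174 -0.1348  0.0742] [ 0.6167 -0.1346  0.08  ]
[310.619  271.7619] 21 [286.2857 164.5714] 7 [ 0.4483 -0.1444  0.0764] [ 0.4488 -0.1453  0.08  ]
[  98  204  160  116 8432]
edge [0.5179 0.0007] [0.9796 0.2011]
far side [0.6009 0.108 ] [ 0.1974 -0.9803]
near side [0.3858 0.0954] [ 0.202  -0.9794]
corners [0.6183 0.0213] [ 0.4099 -0.0214] 0.21274874 mid [ 0.5141 -0.    ]
cam [0.5025 0.0481 0.043 ]
```

View pics/crop.png

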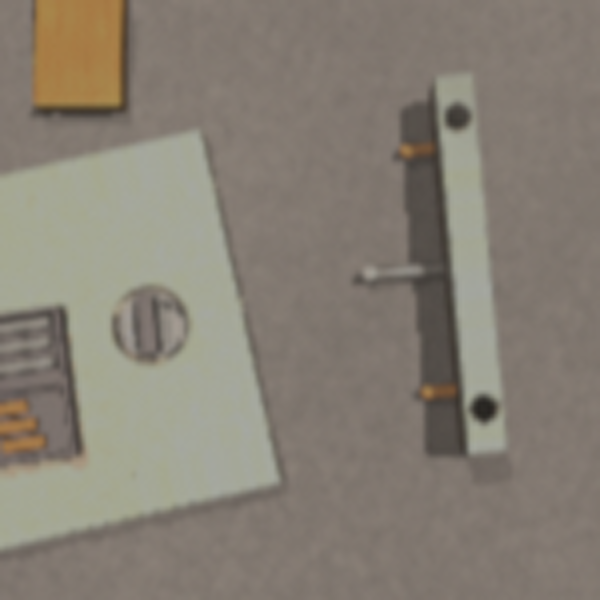

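The crop shows the chosen leg standing with its feet at top pixels about (304,199) and (311,272), and its stud and dowels pointing at the riser edge. The bar lies roughly along riser x. The leg is at about (0.533,-0.140) with yaw about 0.06. The riser edge middle is at about (0.514,0.000) with yaw about 0.20. Next I move above the leg.

```bash
python3 -m pendant '[[[1.69,-3.55,0],0.027],[[1.69,-3.55,0],0.027],[[1.69,-3.55,0],0.027],[[1.69,-3.55,0],0.027],[[1.69,-3.55,0],0.027],[[1.69,-3.55,0],0.027],[[1.69,-3.55,0],0.027],[[1.69,-3.55,0],0.027],[[1.69,-3.55,0],0.027],[[1.69,-3.55,0],0.027],[[1.69,-3.55,0],0.027],[[1.69,-3.55,0],0.027],[[1.69,-3.55,0],0.027],[[1.69,-3.55,0],0.027],[[1.69,-3.55,0],0.027],[[1.69,-3.55,0],0.027],[[1.69,-3.55,0],0.027],[[1.69,-3.55,0],0.027]]' 0.6 20
python3 - <<'E'
from h import *
np.set_printoptions(precision=4,suppress=True)
c=cam('wrist','w1.png');print(c['intrinsics'],c['camera_from_world']);c['fish']=1
for n,p in dict(leg1=(.6174,-.1348,.078),leg2=(.4486,-.145,.078),edge=(.5141,0,.032),A=(.6183,.0213,.032),B=(.4099,-.0214,.032),cam=(.5025,.0481,.043)).items():print(n,proj(c,np.array(p)))
print(ctrl.get_obs()['ee_pos'])
E
```

```text
time_s: 1.7
ee_pos: [0.5333, -0.1408, 0.2053]
eef_rot: [3.142, -0.0, -3.083]
force: [0.9, 0.7, 0.3]
grip_width: 0.0563
grip_force: 0.0
[[325.1923   0.     281.4173]
 [  0.     325.1923 210.995 ]
 [  0.       0.       1.    ]] [[-0.0582  0.9983 -0.0004  0.1723]
 [ 0.9661  0.0564  0.252  -0.5347]
 [ 0.2516  0.0143 -0.9677  0.2582]
 [ 0.      0.      0.      1.    ]]
leg1 [283.0944 281.3402]
leg2 [282.9265 114.4392]
edge [404.7022 185.0815]
A [407.0383 268.3549]
B [395.7301  92.4245]
cam [445.9489 180.2987]
[ 0.5349 -0.1458  0.2047]
```

View pics/w1.png

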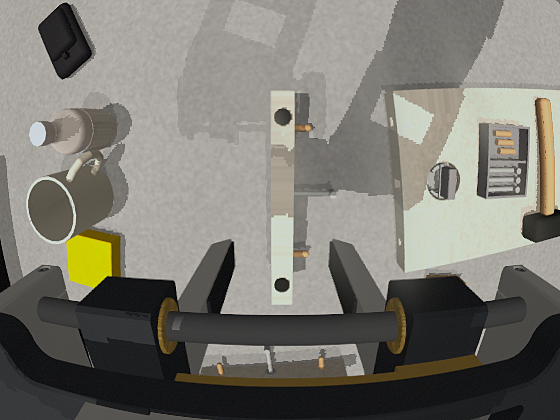

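The wrist view shows the leg between the open fingers, its feet at (282,117) and (282,285). The riser edge is on the right with its hole mouths on the face near x≈395, and the cam is at (443,181). I'll get the feet centroids and zoom on the edge.

```bash
python3 - <<'E'
from h import *
np.set_printoptions(precision=4,suppress=True)
c=cam('wrist');c['fish']=1
o=ctrl.get_obs();print(o['ee_pos'],o['eef_rot'])
g=cv2.cvtColor(c['color'],cv2.COLOR_RGB2GRAY)
P=[]
for u,v in((282,117),(282,285)):
    w=14;m=(g[v-w:v+w,u-w:u+w]<90).astype(np.uint8);n,l,s,ce=cv2.connectedComponentsWithStats(m)
    k=1+s[1:,4].argmax();uv=ce[k]+[u-w,v-w];P.append(ray(c,uv,.079));print(uv,s[k,4],P[-1])
d=P[1]-P[0];print('len',np.linalg.norm(d),'yaw',np.arctan2(d[1],d[0]),'mid',(P[0]+P[1])/2)
cv2.imwrite('pics/w2.png',cv2.resize(c['color'][75:285,370:480],None,fx=2.8,fy=2.8,interpolation=cv2.INTER_CUBIC)[:,:,::-1])
E
```

```text
[ 0.5337 -0.1429  0.2044] [-3.1414 -0.001  -3.0872]
[287.7005 115.0507] 217 [ 0.4506 -0.1456  0.079 ]
[286.4727 283.5333] 165 [ 0.6206 -0.1363  0.079 ]
len 0.17025924153821234 yaw 0.054597208480331914 mid [ 0.5356 -0.141   0.079 ]
```

View pics/w2.png

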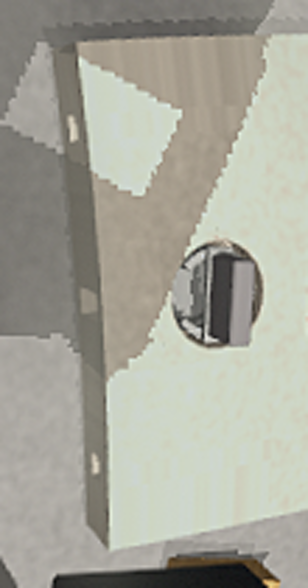

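The crop shows the riser's free edge face with the hole mouths at crop (72,127), (88,301) and (95,463), and the top corners at (78,42) and (109,548). The cam disc is at (218,293), and the bar is nearly along x.

```bash
python3 - <<'E'
from h import *
np.set_printoptions(precision=4,suppress=True)
c=cam('wrist');c['fish']=1
f=lambda u,v,z:ray(c,(370+(u+.5)/2.8-.5,75+(v+.5)/2.8-.5),z)[:2]
H=[f(72,127,.016),f(88,301,.016),f(95,463,.016)];C=[f(78,42,.032),f(109,548,.032)];cam0=f(218,293,.032)
for n,p,q in(('holes',H[0],H[2]),('corners',C[0],C[1])):
    d=q-p;print(n,p,q,np.linalg.norm(d),np.arctan2(d[1],d[0]),'mid',(p+q)/2)
print('stud hole',H[1],'cam',cam0)
y=.2;X=np.array([np.cos(y),np.sin(y)]);Y=np.array([-np.sin(y),np.cos(y)])
for m in(H[1],(H[0]+H[2])/2,(C[0]+C[1])/2):print('cam in riser',(cam0-m)@X,(cam0-m)@Y)
print(ctrl.get_obs()['ee_pos'])
E
```

```text
holes [ 0.4412 -0.0159] [0.5869 0.0136] 0.14866445580565865 0.19956581779402158 mid [ 0.514  -0.0012]
corners [ 0.4074 -0.0213] [0.6216 0.0212] 0.218423629392217 0.19579999601437392 mid [ 0.5145 -0.0001]
stud hole [ 0.5141 -0.001 ] cam [0.5034 0.0539]
cam in riser 0.0004730730579356364 0.0559211005739072
cam in riser 0.0005407314074034105 0.056065505439923696
cam in riser -0.00012561823060158218 0.05509584583722993
[ 0.533  -0.1407  0.2045]
```

Hole spacing reads 148.7 mm (nominal 150), the cam is 56 mm in, and leg feet spacing is 170.3 mm, so all of these check out. Next I descend and grip.

```bash
python3 -m pendant '[[[0.25,0,-2.5],-0.004],[[0,0,-3],0],[[0,0,-3],0],[[0,0,-3],0],[[0,0,-2.5],0],[[0,0,-1.2],0],[[0,0,0],0]]' && python3 -m pendant '[[[0,0,0],0],[[0,0,0],0],[[0,0,0],0],[[0,0,0],0],[[0,0,0],0],[[0,0,0],0]]' 0 30
```

```text
time_s: 2.43
ee_pos: [0.534, -0.1376, 0.0513]
eef_rot: [3.14, -0.004, -3.088]
force: [0.7, 0.2, 1.0]
grip_width: 0.0562
grip_force: 0.0
time_s: 2.93
ee_pos: [0.5356, -0.139, 0.0541]
eef_rot: [-3.141, 0.001, -3.088]
force: [-0.8, -1.5, 3.5]
grip_width: 0.0217
grip_force: 29.9
```

```bash
python3 -m pendant '[[[0.17,0.03,0],0.036],[[0.17,0.04,0],0.036],[[0.17,0.03,0],0.036],[[0.17,0.04,0],0.037],[[-0.2,0.98,0],0],[[-0.2,0.98,0],0],[[-0.2,0.98,0],0],[[-0.2,0.98,0],0],[[-0.2,0.98,0],0],[[-0.2,0.98,0],0],[[0,0,0],0],[[0,0,0],0],[[0,0,0],0]]'
python3 - <<'E'
from h import *
c=cam('wrist','w3.png');o=ctrl.get_obs();print(o['ee_pos'],o['eef_rot'],c['camera_from_world'])
cv2.imwrite('pics/w3c.png',cv2.resize(c['color'][20:320,250:400],None,fx=2,fy=2,interpolation=cv2.INTER_CUBIC)[:,:,::-1])
E
```

```text
time_s: 4.02
ee_pos: [0.5302, -0.0772, 0.054]
eef_rot: [3.14, 0.001, -2.943]
force: [-0.9, 4.5, 8.4]
grip_width: 0.0221
grip_force: 30.0
[ 0.5302182  -0.07723181  0.05396638] [ 3.14030143e+00  6.57650592e-04 -2.94346658e+00] [[-1.96883610e-01  9.80426664e-01  6.33451783e-04  1.80803058e-01]
 [ 9.48654932e-01  1.90340167e-01  2.52634995e-01 -4.77513344e-01]
 [ 2.47569514e-01  5.03406169e-02 -9.67561449e-01  1.16470934e-01]
 [ 0.00000000e+00  0.00000000e+00  0.00000000e+00  1.00000000e+00]]
```

View pics/w3.png

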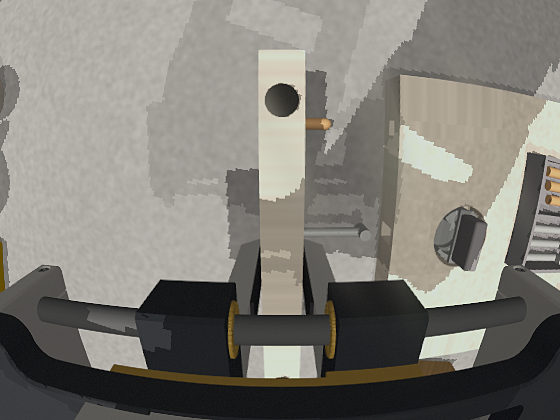

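The view shows the leg aligned with the edge. The dowel tip is at (330,124), the stud head at (364,231) and the dowel hole at (392,128). Next I work out the lateral offset.

```bash
python3 - <<'E'
from h import *
np.set_printoptions(precision=4,suppress=True)
c=cam('wrist');c['fish']=1
y=.2;X=np.array([np.cos(y),np.sin(y)]);Y=np.array([-np.sin(y),np.cos(y)]);m=np.array([.5142,-.0007])
for n,u,v,z in(('dowel tip',330,124,.016),('dowel root',308,124,.016),('hole',392,128,.016),('head top',363,228,.025),('shank root',308,231,.016),('cornertop',400,76,.032),('foot',282,100,.079),('legtopcornerL',259,51,.078),('legtopcornerR',304,51,.078),('legR low',303,225,.078)):
    p=ray(c,(u,v),z)[:2]-m;print(n,p@X,p@Y)
o=ctrl.get_obs();p=o['ee_pos'][:2]-m;print('tcp',p@X,p@Y)
E
```

```text
dowel tip -0.07454302850070196 -0.0464429342039034
dowel root -0.07426895937440021 -0.061161995611450665
hole -0.07356656699499939 -0.0028162189088400177
head top -0.0049965462310400935 -0.022892760577474327
shank root -0.00022851785570285332 -0.06017022538368115
cornertop -0.10769478712768181 -0.003179207188838122
foot -0.08482411764601488 -0.07850134233917695
legtopcornerL -0.10910716142964112 -0.08931005773037062
legtopcornerR -0.10907213538227864 -0.06806300460354024
legR low -0.02375484396246973 -0.06809807362295252
tcp 0.0004858121633212146 -0.07820503221514642
```

```bash
python3 -m pendant '[[[0.07,0.01,0],0],[[-0.1,0.49,0],0],[[-0.1,0.49,0],0],[[-0.1,0.49,0],0],[[-0.1,0.49,0],0],[[-0.1,0.49,0],0],[[-0.1,0.49,0],0],[[-0.1,0.49,0],0],[[0,0,0],0]]' && python3 -m pendant '[[[-0.06,0.29,0],0],[[-0.06,0.29,0],0],[[-0.06,0.29,0],0],[[0,0,0],0]]'&& python3 -m pendant '[[[-0.06,0.29,0],0],[[-0.06,0.29,0],0],[[0,0,0],0]]'
```

```text
time_s: 4.87
ee_pos: [0.524, -0.0432, 0.054]
eef_rot: [-3.141, 0.001, -2.943]
force: [0.6, -0.8, 6.4]
grip_width: 0.0218
grip_force: 30.0
time_s: 5.2
ee_pos: [0.5223, -0.0348, 0.054]
eef_rot: [-3.141, 0.001, -2.943]
force: [1.7, -1.5, 6.7]
grip_width: 0.0215
grip_force: 30.0
time_s: 5.45
ee_pos: [0.5211, -0.0291, 0.0539]
eef_rot: [-3.141, 0.001, -2.943]
force: [1.8, -2.2, 7.1]
grip_width: 0.0217
grip_force: 30.0
```

```bash
python3 -m pendant '[[[-0.06,0.29,0],0],[[-0.06,0.29,0],0],[[0,0,0],0]]' && python3 -m pendant '[[[-0.06,0.29,0],0],[[0,0,0],0]]'&& python3 -m pendant '[[[-0.04,0.2,0],0],[[0,0,0],0]]'
```

```text
time_s: 5.7
ee_pos: [0.5199, -0.0233, 0.054]
eef_rot: [-3.141, 0.001, -2.943]
force: [1.9, -3.1, 6.7]
grip_width: 0.022
grip_force: 30.0
time_s: 5.87
ee_pos: [0.5193, -0.0204, 0.054]
eef_rot: [-3.141, 0.001, -2.943]
force: [1.7, -2.3, 5.8]
grip_width: 0.022
grip_force: 30.0
time_s: 6.03
ee_pos: [0.519, -0.0185, 0.054]
eef_rot: [-3.141, 0.001, -2.943]
force: [1.6, -3.2, 6.8]
grip_width: 0.0221
grip_force: 30.0
```

```bash
python3 -m pendant '[[[-0.04,0.2,0],0],[[0,0,0],0]]' && python3 -m pendant '[[[-0.02,0.1,0],0],[[0,0,0],0]]'&& python3 -m pendant '[[[-0.02,0.1,0],0],[[0,0,0],0]]'
```

```text
time_s: 6.2
ee_pos: [0.5186, -0.0165, 0.054]
eef_rot: [-3.141, 0.001, -2.943]
force: [1.4, -2.6, 5.7]
grip_width: 0.022
grip_force: 30.0
time_s: 6.37
ee_pos: [0.5184, -0.0157, 0.054]
eef_rot: [-3.141, 0.001, -2.943]
force: [2.1, -3.9, 6.9]
grip_width: 0.0219
grip_force: 30.0
time_s: 6.53
ee_pos: [0.5182, -0.0148, 0.054]
eef_rot: [-3.141, 0.001, -2.943]
force: [1.9, -3.7, 7.8]
grip_width: 0.0218
grip_force: 30.0
```

```bash
python3 -m pendant '[[[-0.01,0.05,0],0],[[0,0,0],0]]' && python3 -m pendant '[[[-0.01,0.05,0],0],[[0,0,0],0]]'
```

```text
time_s: 6.7
ee_pos: [0.5181, -0.0144, 0.054]
eef_rot: [-3.141, 0.001, -2.943]
force: [1.6, -5.3, 5.8]
grip_width: 0.0217
grip_force: 30.0
time_s: 6.87
ee_pos: [0.518, -0.0138, 0.054]
eef_rot: [-3.141, 0.001, -2.943]
force: [2.2, -5.4, 5.9]
grip_width: 0.0218
grip_force: 30.0
```

```bash
python3 -m pendant '[[[-0.01,0.05,0],0],[[0,0,0],0]]' && python3 -m pendant '[[[-0.01,0.05,0],0],[[0,0,0],0]]'
```

```text
time_s: 7.03
ee_pos: [0.518, -0.0135, 0.054]
eef_rot: [-3.14, 0.001, -2.943]
force: [1.7, -5.9, 6.7]
grip_width: 0.0217
grip_force: 30.0
time_s: 7.2
ee_pos: [0.5179, -0.0134, 0.054]
eef_rot: [-3.14, 0.001, -2.943]
force: [2.4, -8.7, 5.7]
grip_width: 0.0215
grip_force: 30.0
```

```bash
python3 -m pendant '[[[-0.01,0.05,0],0],[[0,0,0],0]]'
```

```text
time_s: 7.37
ee_pos: [0.5179, -0.0133, 0.054]
eef_rot: [-3.139, 0.001, -2.943]
force: [3.5, -12.5, 3.8]
grip_width: 0.0215
grip_force: 30.0
```

The y-position has stopped moving and the force is climbing, so the leg is against the edge. I release, rise, and look.

```bash
python3 -m pendant '[[[0,-0.05,0],0],[[0,0,0],0],[[0,0,0],0],[[0,0,0],0]]' 0.5 && python3 -m pendant '[[[0,0,1.5],0],[[0,0,3],0],[[0,0,3],0],[[0,0,3],0],[[0,0,2],0],[[0,0,0],0],[[0,0,0],0]]'
python3 - <<'E'
from h import *
c=cam('wrist','w4.png')
E
```

```text
time_s: 7.7
ee_pos: [0.517, -0.0125, 0.0531]
eef_rot: [3.141, -0.001, -2.943]
force: [0.0, -0.5, -0.6]
grip_width: 0.0446
grip_force: 0.0
time_s: 8.28
ee_pos: [0.5175, -0.0127, 0.1789]
eef_rot: [-3.141, 0.001, -2.943]
force: [-0.4, 0.1, -2.6]
grip_width: 0.0471
grip_force: 0.0
```

View pics/w4.png

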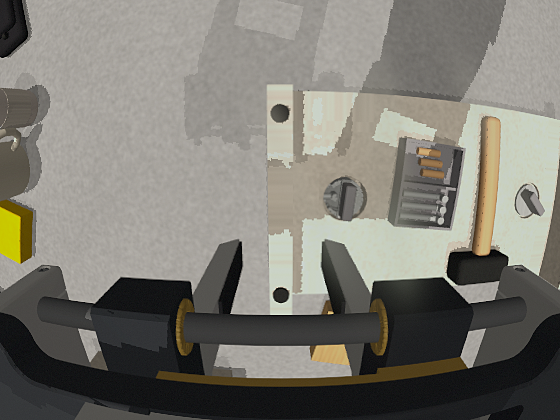

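The leg is flat against the board edge, with feet at (279,113) and (281,295). The cam disc is at (344,199), and its bar at about (348,200) is nearly along the edge. I'll work out the bar pose.

```bash
python3 - <<'E'
from h import *
np.set_printoptions(precision=4,suppress=True)
c=cam('wrist');c['fish']=1
o=ctrl.get_obs();print(o['ee_pos'],o['eef_rot'])
g=cv2.cvtColor(c['color'],cv2.COLOR_RGB2GRAY)
P=[]
for u,v in((279,113),(281,295)):
    w=14;m=(g[v-w:v+w,u-w:u+w]<70).astype(np.uint8);n,l,s,ce=cv2.connectedComponentsWithStats(m)
    k=1+s[1:,4].argmax();P.append(ray(c,ce[k]+[u-w,v-w],.079)[:2])
d=P[1]-P[0];print('leg',np.linalg.norm(d),np.arctan2(d[1],d[0]),(P[0]+P[1])/2)
x0,y0=318,172;r=c['color'][y0:228,x0:372]
print(cv2.resize(g[y0:228,x0:372],(27,28),interpolation=cv2.INTER_AREA))
cv2.imwrite('pics/w5.png',cv2.resize(r,None,fx=10,fy=10,interpolation=cv2.INTER_CUBIC)[:,:,::-1])
print('disc',ray(c,(344,199),.032))
E
```

```text
[ 0.5168 -0.0128  0.1772] [ 3.1409 -0.0018 -2.9433]
leg 0.17211776931250097 0.18342584198584774 [ 0.5167 -0.0134]
[[157 155 153 156 158 155 156 157 156 154 155 156 157 156 154 157 159 157
  154 155 154 156 153 152 154 157 158]
 [158 152 154 154 154 154 152 149 151 155 156 154 152 152 154 153 151 154
  156 153 149 150 152 153 154 154 157]
 [159 154 156 153 151 153 150 150 153 158 161 155 140 134 117 136 140 151
  155 153 149 150 153 155 155 154 153]
 [155 153 154 155 151 152 153 154 158 149 110  73  66  68  73  93 129 136
  150 158 155 155 159 159 154 155 155]
 [152 150 154 154 150 151 154 147  97  63  86  84 107 107  98  91  96 127
  134 148 150 154 158 157 155 156 153]
 [152 151 154 151 149 148 130  74  94 131 141 105 109  97 101 108 125 136
  124 152 138 143 154 153 157 156 152]
 [155 150 149 151 151 142  85 107 139 137 134  98  70  55  59  59  61 106
  136 143 159 107 151 157 157 154 153]
 [156 152 149 154 147 123 114 136 133 118 112 102  59  54  68  82  77  71
   96 134 144 107 110 160 155 154 153]
 [155 154 156 155 119 110 110 116 113 111 114  93  51  52  90 112 110 109
  104 11
[... 1506 characters left out ...]
156 153 191 197 197 142  89 104 131 137  54  93 110 108 106 104  93
   83  91 139 155 151 150 147 151 156]
 [153 154 171 202 204 206 206 168 108 109 146  70  97 109 107 106 100  99
  140 167 168 150 148 173 171 171 150]
 [195 197 203 200 204 205 205 207 203 178 136 114 103  98  98  95 105 200
  210 208 205 202 202 208 206 207 203]
 [203 203 203 201 204 204 199 204 203 205 207 208 205 205 207 179 193 209
  206 205 206 206 206 205 205 204 203]
 [203 202 201 203 203 204 205 204 204 204 204 205 206 207 207 207 205 204
  205 205 206 206 205 204 205 205 200]
 [203 203 203 204 204 204 204 205 205 206 205 205 206 206 206 205 204 205
  206 204 205 205 205 205 204 202 200]]
disc [0.5042 0.05   0.032 ]
```

View pics/w5.png

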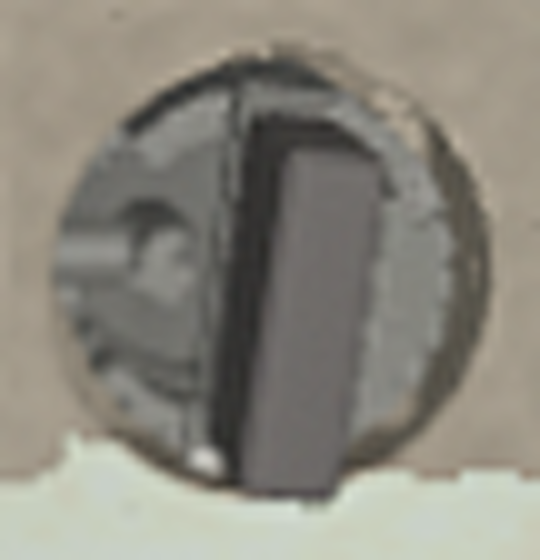

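The crop shows the stud head seated in the drum's mouth at (165,245). The bar's top face corners are about (287,150), (382,160), (240,488) and (325,497).

```bash
python3 - <<'E'
from h import *
np.set_printoptions(precision=4,suppress=True)
c=cam('wrist');c['fish']=1
f=lambda u,v:ray(c,(318+(u+.5)/10-.5,172+(v+.5)/10-.5),.054)[:2]
A,B,C,D=f(287,150),f(382,160),f(240,488),f(325,497)
d=(C+D-A-B)/2;print('len',np.linalg.norm(d),'yaw',np.arctan2(d[1],d[0]),'w',np.linalg.norm(A-B),'ctr',(A+B+C+D)/4)
for e in(A,B,C,D):print(e)
o=ctrl.get_obs();print(o['ee_pos'],o['eef_rot'])
E
```

```text
len 0.03386583920702779 yaw 0.09369693307812565 w 0.009479820830374606 ctr [0.5039 0.0502]
[0.4876 0.0439]
[0.4866 0.0533]
[0.5211 0.0475]
[0.5204 0.0561]
[ 0.5168 -0.0128  0.1771] [ 3.1408 -0.0021 -2.9433]
```

```bash
python3 -m pendant '[[[-0.33,1.59,0],-0.026],[[-0.33,1.59,0],-0.026],[[-0.33,1.59,0],-0.026],[[-0.34,1.58,0],-0.026],[[0,0,-3],0],[[0,0,-3],0],[[0,0,-3],0],[[0,0,-3],0],[[0,0,-1.5],0],[[0,0,-0.5],0],[[0,0,0],0],[[0,0,0],0]]' 0.38 && python3 -m pendant '[[[0,0,0],0],[[0,0,0],0],[[0,0,0],0],[[0,0,0],0],[[0,0,0],0]]' 0 12
python3 -c "
from h import *
o=ctrl.get_obs();print(o['moment'],o['qpos'])"
```

```text
time_s: 9.43
ee_pos: [0.5043, 0.0505, 0.0388]
eef_rot: [-3.142, 0.0, -3.047]
force: [0.6, -0.1, 0.5]
grip_width: 0.0356
grip_force: 0.0
time_s: 9.85
ee_pos: [0.5043, 0.0515, 0.039]
eef_rot: [3.14, 0.001, -3.048]
force: [0.3, 7.9, 3.6]
grip_width: 0.0108
grip_force: 12.0
[1.46360374 0.23658223 0.08684401] [ 0.02854927  0.41399278  1.79630803  0.002208    0.93037476 -1.63746964]
```

```bash
python3 -m pendant '[[[-0.02,0.1,-0.1],0],[[0,0,0],0],[[0,0,0],0]]' 0 45
python3 -c "
from h import *
o=ctrl.get_obs();print(o['moment'],o['force'])"
```

```text
time_s: 10.1
ee_pos: [0.5044, 0.0516, 0.039]
eef_rot: [-3.142, 0.002, -3.047]
force: [-5.5, -0.9, 16.7]
grip_width: 0.0106
grip_force: 45.0
[ 0.13849019  1.10693746 -0.0232677 ] [-5.45921416 -0.86768651 16.66603156]
```

```bash
python3 -m pendant '[[[0.02,0,0.1],0],[[0,0,0],-0.05],[[0,0,0],-0.05],[[0,0,0],-0.05],[[0,0,0],-0.05],[[0,0,0],0]]'
python3 -c "
from h import *
o=ctrl.get_obs();print(o['moment'],o['force'])"
```

```text
time_s: 10.6
ee_pos: [0.5043, 0.0515, 0.039]
eef_rot: [3.142, 0.001, 3.033]
force: [-1.7, 0.2, 5.5]
grip_width: 0.0111
grip_force: 45.0
[ 0.0313628   0.33661563 -0.02238186] [-1.70990299  0.15939241  5.50251475]
```

```bash
python3 -m pendant '[[[0,0,0],-0.05],[[0,0,0],-0.05],[[0,0,0],-0.05],[[0,0,0],-0.05],[[0,0,0],-0.05],[[0,0,0],-0.05],[[0,0,0],-0.05],[[0,0,0],-0.05],[[0,0,0],0]]'
python3 -c "
from h import *
o=ctrl.get_obs();print(o['moment'],o['force'])"
python3 -m pendant '[[[0,0,0],-0.05],[[0,0,0],-0.05],[[0,0,0],-0.05],[[0,0,0],-0.05],[[0,0,0],-0.05],[[0,0,0],-0.05],[[0,0,0],-0.05],[[0,0,0],-0.05],[[0,0,0],0]]'
python3 -c "
from h import *
o=ctrl.get_obs();print(o['moment'],o['force'])"
```

```text
time_s: 11.35
ee_pos: [0.5043, 0.0512, 0.0391]
eef_rot: [-3.142, 0.001, 2.633]
force: [-2.8, -2.2, 6.4]
grip_width: 0.0103
grip_force: 45.0
[-0.41822228  0.48818125 -0.01814515] [-2.78494009 -2.22682     6.43104707]
time_s: 12.1
ee_pos: [0.5041, 0.051, 0.039]
eef_rot: [-3.141, 0.001, 2.233]
force: [-2.9, -3.8, 6.6]
grip_width: 0.0105
grip_force: 45.0
[-0.84958153  0.75869118  0.00701502] [-2.91861395 -3.83624179  6.55312429]
```

```bash
cat > m.py <<'E'
from h import *
o=ctrl.get_obs();print('Mz',round(o['moment'][2],3),'F',o['force'].round(1) if hasattr(o['force'],'round') else o['force'],'yaw',round(o['eef_rot'][2],3))
E
python3 -m pendant '[[[0,0,0],-0.05],[[0,0,0],-0.05],[[0,0,0],-0.05],[[0,0,0],-0.05],[[0,0,0],0]]' >/dev/null;python3 m.py
python3 -m pendant '[[[0,0,0],-0.05],[[0,0,0],-0.05],[[0,0,0],-0.05],[[0,0,0],0]]'>/dev/null;python3 m.py
```

```text
Mz -0.019 F [-3.6 -4.6  7.4] yaw 2.033
Mz 0.024 F [-6.4 -5.   7.5] yaw 1.883
```

```bash

python3 -m pendant '[[[0,0,0],-0.05],[[0,0,0],-0.05],[[0,0,0],0]]'>/dev/null;python3 m.py
python3 -m pendant '[[[0,0,0],-0.05],[[0,0,0],-0.05],[[0,0,0],0]]'>/dev/null;python3 m.py
```

```text
Mz -0.031 F [-5.8 -5.   9.2] yaw 1.783
Mz -0.016 F [-5.5 -5.2  9.3] yaw 1.683
```

```bash

python3 -m pendant '[[[0,0,0],-0.05],[[0,0,0],-0.05],[[0,0,0],0]]'>/dev/null;python3 m.py
python3 -m pendant '[[[0,0,0],-0.05],[[0,0,0],-0.05],[[0,0,0],0]]'>/dev/null;python3 m.py
```

```text
Mz -0.019 F [-6.2 -5.6  9.3] yaw 1.583
Mz -0.054 F [-6.9 -5.  10.1] yaw 1.483
```

```bash

python3 -m pendant '[[[-0.04,-0.03,0.04],-0.05],[[0,0,0],-0.05],[[0,0,0],0]]'>/dev/null;python3 m.py
python3 -m pendant '[[[0,0,0],-0.05],[[0,0,0],-0.05],[[0,0,0],0]]'>/dev/null;python3 m.py
```

```text
Mz -0.04 F [-3.9 -3.8  2.8] yaw 1.383
Mz -0.011 F [-3.4 -3.7  4.3] yaw 1.284
```

```bash

python3 -m pendant '[[[0,0,0],-0.05],[[0,0,0],-0.05],[[0,0,0],0]]'>/dev/null;python3 m.py
python3 -m pendant '[[[0,0,0],-0.04],[[0,0,0],-0.04],[[0,0,0],0]]'>/dev/null;python3 m.py
```

```text
Mz -0.027 F [-4.3 -2.5  4.8] yaw 1.184
Mz -0.034 F [-4.6 -2.3  5.3] yaw 1.105
```

```bash

python3 -m pendant '[[[0,0,0],-0.05],[[0,0,0],-0.05],[[0,0,0],0]]'>/dev/null;python3 m.py
python3 -m pendant '[[[0,0,0],-0.04],[[0,0,0],-0.04],[[0,0,0],0]]'>/dev/null;python3 m.py
```

```text
Mz -0.008 F [-5.2 -2.3  5.4] yaw 1.005
Mz 0.072 F [-5.  -3.3  6. ] yaw 0.925
```

```bash

python3 -m pendant '[[[0,0,0],-0.05],[[0,0,0],-0.03],[[0,0,0],0]]'>/dev/null;python3 m.py
python3 -m pendant '[[[0,0,0],-0.04],[[0,0,0],-0.04],[[0,0,0],0]]'>/dev/null;python3 m.py
```

```text
Mz 0.175 F [-4.7 -3.1  5.3] yaw 0.846
Mz 0.228 F [-5.8 -2.8  5.4] yaw 0.766
```

```bash

python3 -m pendant '[[[0,0,0],-0.05],[[0,0,0],0],[[0,0,0],0]]'>/dev/null;python3 m.py
python3 -m pendant '[[[0,0,0],-0.04],[[0,0,0],0],[[0,0,0],0]]'>/dev/null;python3 m.py
```

```text
Mz 0.337 F [-5.  -3.5  4.7] yaw 0.718
Mz 0.452 F [-3.8 -3.9  4.9] yaw 0.678
```

```bash

python3 -m pendant '[[[0,0,0],-0.03],[[0,0,0],0],[[0,0,0],0]]'>/dev/null;python3 m.py
```

```text
Mz 0.413 F [-4.2 -3.8  4.1] yaw 0.648
```

```bash

python3 -m pendant '[[[0,0,0],-0.03],[[0,0,0],0],[[0,0,0],0]]'>/dev/null;python3 m.py; python3 -m pendant '[[[0,0,0],0]]'>/dev/null;python3 m.py
```

```text
Mz 0.507 F [-3.2 -3.3  4.1] yaw 0.618
Mz 0.514 F [-3.3 -4.   4.5] yaw 0.619
```

Firm at 0.51 N m. I release, rise clear and check.

```bash
python3 -m pendant '[[[0,0,0],0],[[0,0,0],0],[[0,0,0],0],[[0,0,0],0]]' 0.35 && python3 -m pendant '[[[0,0,1],0],[[0,0,2],0],[[0,0,3],0],[[0,0,3],0],[[0,0,3],0],[[0,0,3],0],[[0,0,0],0],[[0,0,0],0]]'
python3 -c "
from h import *
cam('top');c=cam('top');cv2.imwrite('pics/f.png',cv2.resize(c['color'][170:340,70:300],None,fx=3.4,fy=3.4)[:,:,::-1]);cam('wrist','w6.png')"
```

```text
time_s: 17.27
ee_pos: [0.5038, 0.0513, 0.0389]
eef_rot: [3.142, -0.0, 0.616]
force: [-0.4, 0.6, 1.0]
grip_width: 0.0319
grip_force: 0.0
time_s: 17.93
ee_pos: [0.5042, 0.0513, 0.1908]
eef_rot: [3.14, -0.003, 0.616]
force: [-0.2, 0.3, -0.9]
grip_width: 0.0331
grip_force: 0.0
```

View pics/w6.png

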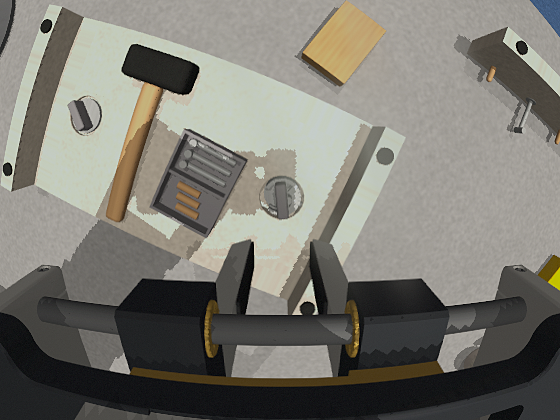

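The leg stands flat on the edge (feet at (385,156) and (307,308)). The cam bar at (282,198) has turned and stayed put, and the tray and mallet are undisturbed.

```bash
python3 -c "
from station import ctrl
print(ctrl.hand_in())"
```

```text
the job is handed in; nothing more can be done
None
```

The job is handed in: the leg is pushed home flat against the board, the cam is turned clockwise to about 2.7 rad (estimated) and reads firm at 0.51 N m, and the gripper is released and clear; the verdict was not shown.

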